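Unbolt the flight case

ROBOT

A 7-joint arm with a two-finger parallel gripper is mounted at the origin on the work surface. World frame = base frame: x ahead of the robot, y to its left, z up, the work surface at z = 0. Lengths are in mm, angles in rad, forces in N, time in s.
With the tool pointing down it reaches from about 400 to 875 mm from the base axis. Payload 19.3 kg.
Tool frame: the origin (TCP) lies at the very end of the fingers, on their centre line; the grasp point (between the pads) lies 19 mm behind it; z points along the fingers, y is the line along which they close (so a half turn about z gives the same grasp; the last joint's range is limited). The gripper opens to 85 mm and grips with 20 to 120 N. Pads are 22 mm wide; open, the fingers measure 114 mm over their backs; the gripper's body (76 mm by 85 mm) begins 54 mm behind the grasp point. The pads swing forward as they close: fully open they stand 13 mm farther back than shut.
Start: joints at [-1.246, 0.521, -0.036, 1.599, 0.021, 1.021, -0.113], TCP at [240.407, 576.905, 231.291] pointing down, gripper open.
Joint ranges: [-2.91, 2.91], [-0.3, 2.13], [-1.5, 1.42], [0.17, 2.43], [-1.26, 4.41], [0.16, 1.93], [-2.52, 2.52]. Speed limits (rad/s): [1.89, 1.89, 2.39, 2.39, 3.01, 3.01, 3.01].

INTERFACE

Orientations are given as a rotation vector (axis times angle).
In Python, from station import sensors, optics, arm gives the robot as it stands.
- The arm moves only by the tool move_arm, never from a script. Its argument "targets" is a list of rows, each a list of 5 numbers: the closure in counts, from 0 (fully open) to 255 (shut), then the shift along the tool's x, y, z in mm, then the turn about the tool's z in rad. A call has 1 to 10 rows; each row shifts and turns the commanded pose from where the row before left it, along the tool's axes as they then stand; what a row does not reach is not made up. A row lasts 1/12 s, in which the tool goes at most 41.7 mm and 7.16 degrees, less where a joint would pass 70% of its speed; a pose out of reach is approached as far as the arm can. A call is refused whole if a number of a shift passes 41.7 or a number of a turn 0.125, either way. A call with a gripper value outside its range is refused whole. The fingers move at their own pace and stop on an object; the grip force is fixed at half the most. Time passes only in rows, so rows that do not move let the fingers close. It gives the time, the measured TCP pose, the force, the opening and the grip force at its end, in the units of the state.
- sensors.get_obs(): the state, without advancing time (a new reading comes with each control period).
- optics.camera(name): name is "side" or "top" or "wrist"; returns a dict with "img" (400x640x3 uint8, red, green, blue), "z_map" (400x640 float32, mm along the optical axis (not along the pixel's ray), 0 where there is no reading), "mtx" (3x3 intrinsics, pixels), "rvec" (rotation vector, rad) and "tvec" (3), from world to camera coordinates, as OpenCV has them; the wrist camera has in their place "hand_eye" (4x4, takes a point from camera to tool coordinates, whose origin is the TCP and whose axes are the flange's). Camera axes: x right, y down, z forward; pixel columns grow to the right and rows downward; lengths in mm; the calibration is good to about 2 mm. A picture is of the moment at which its call begins: read the wrist's pose just before it.
- arm.close_job(): hands the job in; it is judged then, once.
The state is a dict: "time_s": time; "joint_pos": joint angles; "joint_vel": joint speeds; "joint_efforts": joint torques, N m; "position": TCP position; "tcp_rot": TCP orientation; "contact_force": force on the tool from outside, world axes, zero at the start; "torque": the same for the moment, N m; "width": finger opening in mm; "finger_force": force on a finger pad.
Only numpy, scipy, OpenCV 4.12 (cv2) and the standard library are available. Lean on these libraries where they do the work, as an engineer would, in place of code of your own. Each camera call takes 0.05 s, during which the arm holds its last target. There are 200 camera calls.

TASK

Unbolt the lid of the flight case: press the spring safety catch (the long flat pad beside the bolt) down with one fingertip and, keeping it down all the way, push the bolt's upright thumb tab fully across with the other finger, out of its keeper and away from the robot. Only when the bolt is fully across, let go so that the catch springs up again and locks it open. Grasp nothing, and leave everything else on the case and table where it stands.

Things in the scene. Friction and masses are not known exactly. Their poses are not given: they have to be found in the camera images.
- flight_case: black flight case with aluminium edges, fixed, 300 (x) x 460 (y) x 110 mm high; origin under its centre; its x axis points roughly away from the robot. Its top face is 110 mm above the table.
- bolt_unit: steel base plate of the slide bolt, fixed on the case's top, 136 (x) x 120 (y) x 4 mm, spanning x -63 to 73, y -35 to 85 mm. Origin on the case's top face, straight below the thumb tab when the bolt is shut. x: the way the bolt opens (away from keeper and robot); y: from the bolt to the catch pad; z up.
- cover (a point): centre of the top of the fixed cover that hides the ratchet between bolt and catch; 27 mm above the case's top, spans x -20 to 55, y 15 to 44 mm in the bolt unit's frame. The other fixed parts are lower: bolt bar along y = 0, top 12.5 mm high; its guides (x = -50 and 62) and keeper (x = -94) at most 15 mm.
- bolt (a joint): how far the bolt has slid from shut, m, 0 to 0.042 (stop), along the bolt unit's +x; starts at 0 to 0.004. About 2 N of friction. Three teeth of the catch hold it when the catch is up; it is locked open above about 0.038.
- catch (a joint): how far the catch is pressed down, m, 0 (up) to 0.010 (stop); a spring pushes it up with 4 N at the top and 6 N at the stop. The bolt is free while it is pressed more than 0.006; let up on the way, the catch drops into the next notch and jams the bolt.
- tab (a point): middle of the top edge of the bolt's thumb tab, an upright steel plate 8 mm thick (x), 24 mm wide (y), its top 51 mm above the case's top, rising 38 mm from the bar; moves with the bolt. It is pushed on its -x face.
- pad (a point): centre of the top face of the catch's ribbed flat pad, 115 mm long (x) and 34 mm wide (y), 32 mm above the case's top when up, 22 mm when fully pressed. It lies at x = 3, y = 63 mm in the bolt unit's frame (from the tab's centre line 63 mm to +y) and moves straight down; it does not slide along with the bolt, so a fingertip has to glide along it.
- padlock: brass padlock lying on the case about 95 mm to the -y side of the bolt unit, body 42 x 38 x 18 mm, origin under its body; loose, to be left alone
- battery: stubby battery standing on the case near the bolt unit's -y far corner, 27 mm across, 49 mm tall, origin under its centre; loose, to be left alone
- beltpack: grey wireless belt pack lying on the case about 165 mm to the +y side of the bolt, 95 x 62 x 22 mm with a 55 mm stub aerial, origin under its centre; loose, to be left alone
- mic_a: gooseneck desk microphone on the table to the robot's right, round base 124 mm across, 326 mm tall, origin under its base; loose, to be left alone
- mic_b: second gooseneck microphone like it, on the table far left; loose, to be left alone
- tape_roll: roll of grey tape lying on the table to the left, 104 mm across, 48 mm high; loose, to be left alone
- mug: white mug on the table to the right, 80 mm across, 95 mm tall; loose, to be left alone

How it is judged (in metres and radians):
On the way, in this order (a step that is already met when the one before it is completed fails the run):
1. a finger holds the catch down before the bolt moves (value of joint catch above 0.0055 m and contact force between the fingers and catch above 0.5 N and value of joint bolt below 0.009 m), for 0.1 s.
2. the bolt is fully across with a finger still holding the catch down (value of joint bolt above 0.0375 m and value of joint catch above 0.0045 m and contact force between the fingers and catch above 0.3 N), for 0.1 s.
At the end, for the whole second after the job is handed in: the bolt is slid at least 37.5 of its 42 mm, the catch has sprung back to within 2 mm of its top, and every loose thing is within 20 mm of where it began and at rest (value of joint bolt above 0.0375 m and value of joint catch below 0.002 m and linear speed of each of padlock, battery below 0.02 m/s and distance of each of padlock, battery, beltpack, mic_a, mic_b, tape_roll, mug from where it was at the start of the episode below 0.02 m); the robot touches nothing.
It fails at once if the catch is let up while the bolt is part-way (value of joint bolt between 0.0125 and 0.032 m and value of joint catch below 0.003 m).
It fails at once if a bystander is shoved, lifted or carried more than 20 mm (distance of any of padlock, battery, beltpack, mic_a, mic_b, tape_roll, mug from where it was at the start of the episode above 0.02 m).
It fails at once if a standing bystander is tipped (angle between any of battery, mic_a, mic_b, mug's own z axis and vertical above 0.4 rad).
It also fails if it takes over 32 s, if anything falls off the work surface, if the arm or the gripper's body presses on something with over 40 N, if the wrist force passes 120 N, or if a joint passes its speed limit or range.

## Working session

There is one attempt and no reset: what is moved stays moved. The work goes in short steps, Python scripts to look and compute and a tool call to move; the robot and the scene stay as the last step left them, time stands still between calls to the robot, and variables do not carry over. Pictures are saved under pics/ and viewed, at most 10 in all, crops included, and the job is handed in when it is done.

Besides the shell and the picture viewer there is one more tool, called after "Emit:" as name([rows], argument=value, ...), one row to a line, values as JSON. move_arm: Moves the arm, as the interface text tells. Its arguments: {"type":"object","properties":{"targets":{"type":"array"}},"required":["targets"]}

```bash
mkdir -p pics; ls; python3 - <<'E'
from station import sensors,optics,arm
import cv2,numpy as np
o=sensors.get_obs();print(o)
for n in("top","side"):
    c=optics.camera(n);cv2.imwrite(f"pics/{n}0.png",c["img"][:,:,::-1]);np.savez(f"{n}0.npz",**c)
    print(n,c["mtx"].tolist(),c["rvec"],c["tvec"])
E
```

```text
pics
{'time_s': 0.0, 'joint_pos': array([-1.24619859,  0.522038  , -0.03631485,  1.59998175,  0.02119284,
        1.02111551, -0.11283231]), 'joint_vel': array([-6.02674234e-04,  5.00138876e-05,  5.20966322e-06, -4.01481590e-04,
       -3.50387586e-04,  4.49961305e-04,  4.09633795e-04]), 'joint_efforts': array([-1.26643583e-03, -9.27082586e+01,  1.97951742e+00, -3.69925940e+01,
        1.77693728e-02,  8.20779271e-03, -5.63801404e-05]), 'position': array([240.29902726, 576.59733752, 230.7203291 ]), 'tcp_rot': array([-6.16187009e-01, -3.08042249e+00,  1.80435229e-03]), 'contact_force': array([-0.4357252 ,  0.00470946,  0.36334842]), 'torque': array([ 0.02694036, -0.02027205, -0.02390122]), 'finger_force': 0.0, 'width': 85.44709091871377}
top [[500.84542915866217, 0.0, 325.21124163642173], [0.0, 500.84542915866217, 198.23585924084145], [0.0, 0.0, 1.0]] [ 2.13915486 -2.14102433  0.1353414 ] [  -2.43265466  550.33777511 1865.40265287]
side [[479.71890489891797, 0.0, 325.93594200770383], [0.0, 479.71890489891797, 202.81638991312818], [0.0, 0.0, 1.0]] [ 2.22226828 -0.31678991  0.12851009] [-552.41728226  182.82847624 1434.0011492 ]
```

View pics/top0.png

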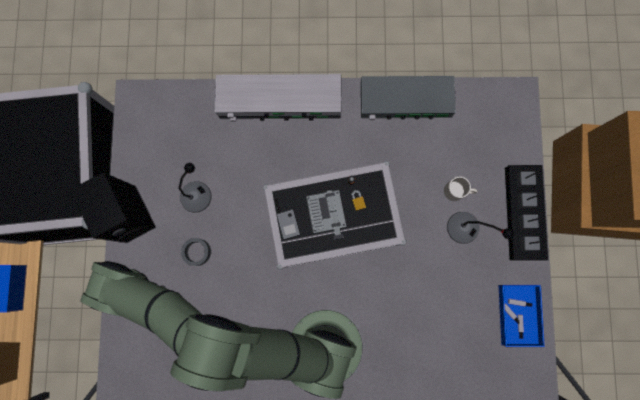

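View pics/side0.png

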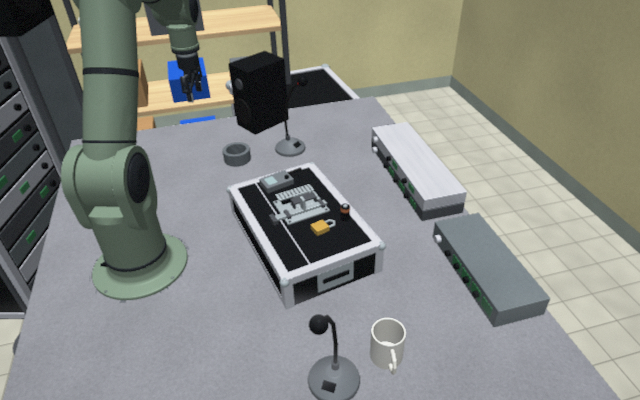

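The top view shows the case at about (335,215), with the bolt unit at about (325,212), the ribbed pad at about (315,213), and the keeper toward the robot at (338,232). The battery is at (352,179) and the padlock at (359,200). The side view shows the bolt unit at (300,203). Next I zoom both views and estimate coordinates.

```bash
cat > h.py <<'E'
import numpy as np,cv2
from scipy.spatial.transform import Rotation as R
def ray(c,u,v):
    Rm=cv2.Rodrigues(c["rvec"])[0]; d=Rm.T@np.linalg.inv(c["mtx"])@np.array([u,v,1.]); return -Rm.T@c["tvec"].ravel(),d
def onplane(c,u,v,z):
    o,d=ray(c,u,v); return o+d*(z-o[2])/d[2]
def proj(c,p): return cv2.projectPoints(np.float64(p).reshape(-1,3),c["rvec"],c["tvec"],c["mtx"],None)[0].reshape(-1,2)
E
python3 - <<'E'
from h import *
t=dict(np.load("top0.npz"));s=dict(np.load("side0.npz"))
a=cv2.resize(t["img"][165:265,260:410],None,fx=4,fy=4,interpolation=3)[:, :600]
b=cv2.resize(s["img"][165:240,255:365],None,fx=4,fy=4,interpolation=3)
a=cv2.resize(t["img"][180:245,295:375],None,fx=7,fy=7,interpolation=2)
cv2.imwrite("pics/a.png",a[:,:,::-1]);cv2.imwrite("pics/b.png",cv2.resize(s["img"][180:240,265:355],None,fx=7,fy=7,interpolation=2)[:,:,::-1])
# case outline: aluminium edges mask by height
for n,c in(("t",t),):
    v,u=np.mgrid[:400,:640];z=c["z_map"].astype(float);Rm=cv2.Rodrigues(c["rvec"])[0]
    P=(np.stack([(u-c["mtx"][0,2])/c["mtx"][0,0]*z,(v-c["mtx"][1,2])/c["mtx"][1,1]*z,z],-1)-c["tvec"].ravel())@Rm
    m=((P[...,2]>90)&(P[...,2]<180)&(P[...,0]>350)&(P[...,0]<800)&(abs(P[...,1])<350)).astype(np.uint8)
    k=cv2.connectedComponentsWithStats(m); i=1+k[2][1:,4].argmax(); q=P[k[1]==i]
    r=cv2.minAreaRect(np.float32(q[:,:2]));print(r,np.median(q[:,2]),cv2.boxPoints(r).tolist())
    for h in range(100,175,10): print(h,(abs(q[:,2]-h)<5).sum())
    np.save("P.npy",P)
E
```

```text
((481.80572509765625, -34.79620361328125), (316.4151916503906, 475.99127197265625), 10.917867660522461) 112.21213598636197 [[281.38494873046875, 168.92684936523438], [371.53851318359375, -298.4488220214844], [682.2265014648438, -238.51925659179688], [592.0729370117188, 228.85641479492188]]
100 801
110 5755
120 1981
130 557
140 507
150 126
160 42
170 6
```

View pics/a.png

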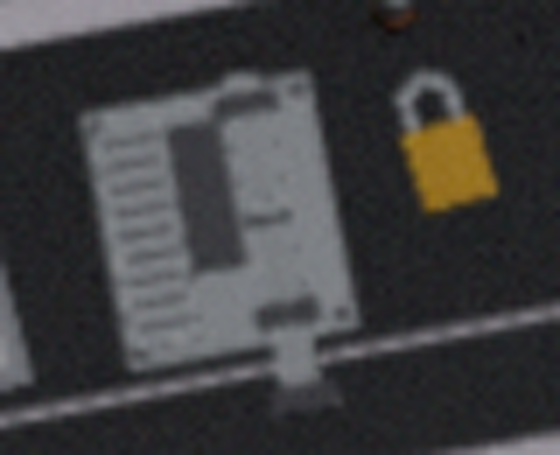

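View pics/b.png

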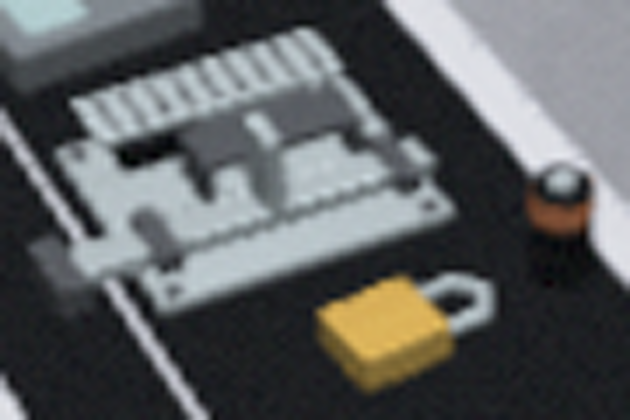

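The zoomed top view shows the plate corners at (80,115), (312,72), (358,325) and (130,370), with the tab at (268,215). In the side zoom the tab top is at (262,122), the ribbed pad is at (205,85), and the battery is at (560,185). I fit the frame from these.

```bash
cat > fit.py <<'E'
from h import *
t=dict(np.load("top0.npz"));s=dict(np.load("side0.npz"))
pt=lambda x,y:(295+(x+.5)/7-.5,180+(y+.5)/7-.5)
ps=lambda x,y:(265+(x+.5)/7-.5,180+(y+.5)/7-.5)
W=np.array([onplane(t,*pt(*p),114) for p in[(80,115),(312,72),(358,325),(130,370)]])[:,:2]
L=np.array([[73,85],[73,-35],[-63,-35],[-63,85.]])
def rigid(L,W):
    a=L-L.mean(0);b=W-W.mean(0);th=np.arctan2((a[:,0]*b[:,1]-a[:,1]*b[:,0]).sum(),(a*b).sum())
    Rm=np.array([[np.cos(th),-np.sin(th)],[np.sin(th),np.cos(th)]]);o=W.mean(0)-Rm@L.mean(0);return th,Rm,o
th,Rm,o=rigid(L,W);print("top plate",th,o,(W-(L@Rm.T+o)).round(1).tolist())
# side plate corners
Ls=np.array([[73,-35],[-63,-35]]);Ws=np.array([onplane(s,*ps(*p),114) for p in[(455,212),(165,315)]])[:,:2]
print("side plate",rigid(Ls,Ws)[::2],np.linalg.norm(Ws[0]-Ws[1]))
def tri(u1,u2):
    o1,d1=ray(t,*u1);o2,d2=ray(s,*u2);d1/=np.linalg.norm(d1);d2/=np.linalg.norm(d2)
    k=np.linalg.lstsq(np.c_[d1,-d2],o2-o1,rcond=None)[0];a=o1+k[0]*d1;b=o2+k[1]*d2;return (a+b)/2,np.linalg.norm(a-b)
for n,u1,u2 in[("tab",(268,216),(262,120)),("pad",(145,232),(205,85)),("battery",(400,10),(562,180)),("cover",(207,197),(268,122))]:
    p,g=tri(pt(*u1),ps(*u2));print(n,p.round(1),"gap",round(g,1),"local",(Rm.T@(p[:2]-o)).round(1))
E
python3 fit.py
```

```text
top plate 0.18693788071700973 [492.5183565  -32.45422207] [[-0.4, 1.5], [-0.3, -1.8], [0.8, 0.2], [-0.1, 0.2]]
side plate (np.float64(0.21842214645655547), array([493.26298206, -35.11113896])) 136.60144971120187
tab [491.8 -32.3 165.7] gap 6.4 local [-0.7  0.2]
pad [483.4  31.  140.9] gap 0.0 local [ 2.8 64. ]
battery [ 600.1 -100.4  159.7] gap 10.0 local [ 93.1 -86.8]
cover [502.8  -0.8 139.3] gap 2.3 local [16.  29.2]
```

```bash
cat > go.py <<'E'
# usage: go.py lx ly z  -> tool-frame shift to put TCP at unit-local lx,ly & world z, and yaw turn
import sys
from h import *
from station import sensors
TH,O=0.195,np.array([492.5,-32.5])
U=np.array([[np.cos(TH),-np.sin(TH)],[np.sin(TH),np.cos(TH)]])
o=sensors.get_obs();p=o["position"];T=R.from_rotvec(o["tcp_rot"]).as_matrix()
lx,ly,z=map(float,sys.argv[1:4]);g=np.r_[O+U@[lx,ly],z]
ya=np.arctan2(T[1,1],T[0,1]);d=(TH+np.pi/2-ya+np.pi)%(2*np.pi)-np.pi
print("t",o["time_s"],"pos",p.round(1),"local",(U.T@(p[:2]-O)).round(1),"tilt",T[:,2].round(3),"w",o["width"],"F",o["contact_force"].round(2),"q",o["joint_pos"].round(2))
print("shift",(T.T@(g-p)).round(1),"turn",round(-d,4))
E
python3 go.py -24 31 230
```

```text
t 0.1 pos [240.3 576.7 230.8] local [-129.4  646.5] tilt [-0.    -0.001 -1.   ] w 85.44199466607496 F [ 0.08 -0.13 -1.38] q [-1.25  0.52 -0.04  1.6   0.02  1.02 -0.11]
shift [-429.9 -452.9    1.3] turn -0.5898
```

Emit:
move_arm([
  [100,-20,-21,0,0],
  [100,-27,-28,0,0],
  [100,-27,-28,0,0],
  [100,-27,-28,0,0],
  [100,-27,-28,0,0],
  [100,-27,-28,0,0],
  [100,-27,-28,0,0],
  [100,-27,-28,0,0],
  [100,-27,-28,0,0],
  [100,-27,-28,0,0],
])

```text
time_s: 0.93
position: [378.3, 221.8, 231.3]
tcp_rot: [-0.616, -3.081, 0.0]
contact_force: [1.8, 0.6, 0.9]
width: 52.2
finger_force: 0.0
```

```bash
python3 go.py -24 31 230
```

```text
t 0.9333 pos [378.3 221.8 231.3] local [-62.7 271.7] tilt [-0.  0. -1.] w 52.18926710011837 F [1.78 0.63 0.91] q [-0.72  0.23  0.07  2.07 -0.02  0.85  0.53]
shift [-166.  -178.5    1.3] turn -0.5897
```

Emit:
move_arm([
  [110,-26,-28,0,0],
  [110,-26,-28,0,0],
  [110,-26,-28,0,0],
  [110,-26,-28,0,0],
  [110,-24,-26,0,0],
  [110,0,0,0,-0.12],
  [110,0,0,0,-0.12],
  [110,0,0,0,-0.12],
  [110,0,0,0,-0.12],
  [110,0,0,0,-0.11],
])

```text
time_s: 1.77
position: [443.1, 47.0, 231.1]
tcp_rot: [0.315, -3.125, 0.0]
contact_force: [0.5, -0.1, -0.4]
width: 48.6
finger_force: 0.0
```

```bash
python3 go.py -24 31 200
```

```text
t 1.7667 pos [443.1  47.  231.1] local [-33.1  87.6] tilt [-0. -0. -1.] w 48.62689758111559 F [ 0.53 -0.13 -0.36] q [-0.3   0.24  0.08  2.05 -0.02  0.85  1.56]
shift [ -8.8 -56.6  31.1] turn 0.0061
```

Emit:
move_arm([
  [110,-4,-28,8,0.006],
  [110,-4,-28,12,0],
  [110,0,0,11,0],
  [110,0,0,0,0],
  [110,0,0,0,0],
])

```text
time_s: 2.18
position: [461.4, -6.1, 200.1]
tcp_rot: [0.296, -3.126, -0.0]
contact_force: [-0.6, 0.7, 0.9]
width: 48.5
finger_force: 0.0
```

```bash
python3 go.py -24 31 200; python3 - <<'E'
from station import sensors,optics
import numpy as np,cv2
o=sensors.get_obs();c=optics.camera("wrist");np.savez("w1.npz",pos=o["position"],rot=o["tcp_rot"],**c)
cv2.imwrite("pics/w1.png",c["img"][:,:,::-1]);print(c["hand_eye"].round(3).tolist(),c["mtx"].tolist())
for n in("top","side"):
    c=optics.camera(n);np.savez(f"{n}1.npz",**c)
    u,v=((295,180) if n=="top" else (265,165))
E
```

```text
t 2.1833 pos [461.4  -6.1 200.1] local [-25.4  32. ] tilt [-0.001 -0.    -1.   ] w 48.50314960712429 F [-0.57  0.67  0.92] q [-0.2   0.31  0.11  2.05 -0.05  0.78  1.69]
shift [-1.4 -1.   0.1] turn -0.0059
[[0.002, -0.951, -0.308, 79.495], [1.0, 0.002, 0.001, 0.358], [-0.0, -0.308, 0.951, -142.473], [0.0, 0.0, 0.0, 1.0]] [[302.9168606304024, 0.0, 320.02390827531605], [0.0, 302.9168606304024, 199.5958156962218], [0.0, 0.0, 1.0]]
```

View pics/w1.png

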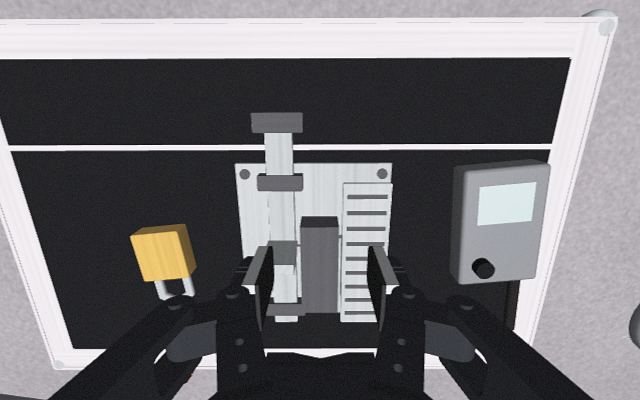

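The wrist view shows the plate's near corners at (235,163) and (392,163), the tab at about (283,252), the cover at (320,265) and the pad at (367,250). The left finger is near the tab's line and the right one is over the pad. I refine the frame from this view.

```bash
cat > wf.py <<'E'
from h import *
w=np.load("w1.npz");T=R.from_rotvec(w["rot"]).as_matrix();H=w["hand_eye"]
def onp(u,v,z):
    d=T@H[:3,:3]@np.linalg.inv(w["mtx"])@[u,v,1];o=w["pos"]+T@H[:3,3];return o+d*(z-o[2])/d[2]
def prj(p):
    q=w["mtx"]@(H[:3,:3].T@(T.T@(np.array(p)-w["pos"])-H[:3,3]));return (q[:2]/q[2]).round(1)
a=onp(235,163,114);b=onp(392,163,114);print(a,b,np.linalg.norm(a-b))
d=(b-a)/np.linalg.norm(b-a);th=np.arctan2(d[1],d[0])-np.pi/2;x=np.array([np.cos(th),np.sin(th)]);O=a[:2]+63*x+35*d[:2]
O=(a+b)[:2]/2+63*x-25*d[:2];print("th",th,"O",O)
L=lambda lx,ly,z:np.r_[O+x*lx+d[:2]*ly,z]
for n,p in dict(cov=(-20,15,137),cov2=(-20,44,137),keep=(-94,0,120),tabL=(-4,-12,161),tabR=(-4,12,161),tabfarR=(4,12,161),tabbot=(-4,0,122),pad=(-54.5,46,142),pad2=(-54.5,80,142),tcp_in=0,).items() if 0 else [(k,v) for k,v in dict(cov=(-20,15,137),cov2=(-20,44,137),keep=(-94,0,120),tabL=(-4,-12,161),tabR=(-4,12,161),tabfarR=(4,12,161),tabbot=(-4,0,122),pad=(-54.5,46,142),pad2=(-54.5,80,142)).items()]:
    print(n,prj(L(*p)))
for s in(-24.2,24.2):
  for dx in(11,-11):
    for z in (0,-4,-8): print("tip",s,dx,z,prj(w["pos"]+T@[dx,s,z]))
im=w["img"];cv2.imwrite("pics/w1c.png",cv2.resize(im[190:330,220:420],None,fx=4,fy=4,interpolation=2)[:,:,::-1])
E
python3 wf.py
```

```text
[439.28754895 -75.8216797  114.        ] [416.55897779  41.84499872 114.        ] 119.84170875088698
th 0.19081068843989946 O [494.5212375  -29.58634992]
cov [299.7 226.9]
cov2 [339.1 226.9]
keep [278.  121.6]
tabL [257.9 262.7]
tabR [293.4 262.7]
tabfarR [293.8 273.1]
tabbot [282.5 238. ]
pad [343.5 183.1]
pad2 [393.2 183.1]
tip -24.2 11 0 [272.2 240.6]
tip -24.2 11 -4 [271. 244.]
tip -24.2 11 -8 [269.8 247.7]
tip -24.2 -11 0 [274.1 277.7]
tip -24.2 -11 -4 [273.  281.9]
tip -24.2 -11 -8 [271.9 286.3]
tip 24.2 11 0 [365.8 240.7]
tip 24.2 11 -4 [366.9 244.2]
tip 24.2 11 -8 [368.1 247.8]
tip 24.2 -11 0 [363.8 277.8]
tip 24.2 -11 -4 [364.9 282. ]
tip 24.2 -11 -8 [366.  286.4]
```

View pics/w1c.png

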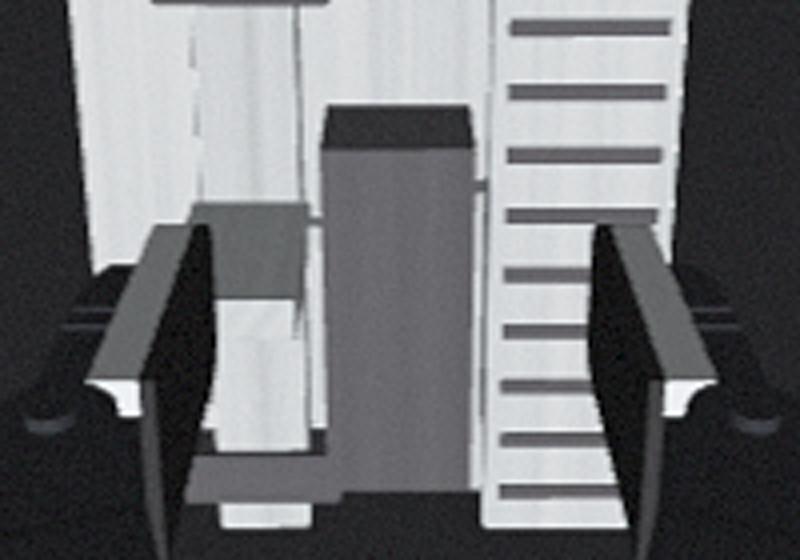

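The finer crop shows the tab's face at px 267–297, row 264 at the top and 241 at the bottom. The cover's near edge is on row 227, which matches predictions to within about 1.5 mm. The finger tips end about 6 mm behind the TCP and are about 28 mm either side of centre. I'll use the wrist frame.

```bash
sed -i 's/^TH,O=.*/TH,O=0.191,np.array([494.3,-30.0])/' go.py; python3 go.py -22 28.5 145
```

```text
t 2.3333 pos [461.9  -5.5 200.9] local [-27.2  30.2] tilt [ 0.001  0.    -1.   ] w 48.758743820098196 F [-0.26 -0.25  0.11] q [-0.2   0.31  0.11  2.05 -0.05  0.78  1.69]
shift [-5.1 -1.7 55.9] turn -0.0007
```

Emit:
move_arm([
  [110,-3,-1.5,10,0],
  [110,-2,0,14,0],
  [110,0,0,14,0],
  [110,0,0,12,0],
  [110,0,0,5,0],
  [110,0,0,0,0],
  [110,0,0,0,0],
])

```text
time_s: 2.92
position: [467.1, -6.7, 145.4]
tcp_rot: [0.297, -3.127, 0.0]
contact_force: [0.4, 0.1, -0.0]
width: 48.5
finger_force: 0.0
```

Emit:
move_arm([
  [110,0,0,3,0],
  [110,0,0,2,0],
  [110,0,0,2,0],
  [110,0,0,0,0],
  [110,0,0,0,0],
])

```text
time_s: 3.33
position: [467.2, -6.8, 138.5]
tcp_rot: [-0.297, 3.127, 0.0]
contact_force: [-0.0, 0.5, 3.6]
width: 48.8
finger_force: 1.8
```

```bash
python3 go.py -22 28.5 130
```

```text
t 3.3333 pos [467.2  -6.8 138.5] local [-22.2  28. ] tilt [ 0.001  0.    -1.   ] w 48.83016201306229 F [-0.02  0.47  3.65] q [-0.18  0.42  0.09  2.09 -0.06  0.63  1.71]
shift [-0.2  0.5  8.5] turn -0.0018
```

Emit:
move_arm([
  [110,0,0,2,0],
  [110,0,0,2,0],
  [110,0,0,2,0],
  [110,0,0,0,0],
  [110,0,0,0,0],
  [110,0,0,0,0],
])

```text
time_s: 3.83
position: [467.2, -6.8, 132.4]
tcp_rot: [-0.297, 3.127, 0.0]
contact_force: [1.7, 1.3, 5.6]
width: 48.6
finger_force: 2.4
```

Emit:
move_arm([
  [110,0,0,1,0],
  [110,0,0,0.5,0],
  [110,0,0,0,0],
  [110,0,0,0,0],
])

```text
time_s: 4.17
position: [467.1, -6.8, 130.9]
tcp_rot: [-0.297, 3.127, 0.0]
contact_force: [1.5, 1.4, 5.5]
width: 48.8
finger_force: 2.6
```

```bash
python3 - <<'E'
from station import sensors,optics
import numpy as np,cv2
w=optics.camera("wrist");s=optics.camera("side")
a=cv2.resize(w["img"][190:330,220:420],None,fx=4,fy=4,interpolation=2)[:300]
b=cv2.resize(s["img"][175:235,250:360],(550,300),interpolation=2)
c=np.zeros((600,800,3),np.uint8);c[:300]=a;c[300:,:550]=b
cv2.imwrite("pics/p2.png",c[:,:,::-1])
E
```

```text
(no output)
```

View pics/p2.png

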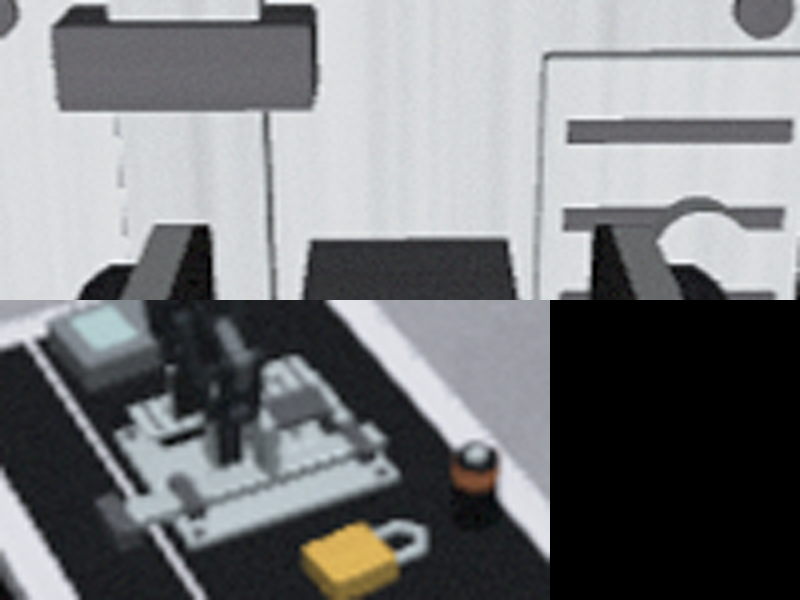

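The fingertip presses the pad in the wrist crop at (620,230). In the side crop the other finger stands just behind the tab at (235,440). I'll press a little more to find the stop.

Emit:
move_arm([
  [110,0,0,0.8,0],
  [110,0,0,0,0],
  [110,0,0,0,0],
  [110,0,0,0,0],
])

```text
time_s: 4.6
position: [467.2, -6.8, 130.1]
tcp_rot: [-0.297, 3.127, -0.0]
contact_force: [1.2, 0.7, 5.3]
width: 48.3
finger_force: 2.7
```

Emit:
move_arm([
  [110,0,0,0.7,0],
  [110,0,0,0,0],
  [110,0,0,0,0],
  [110,0,0,0,0],
])

```text
time_s: 4.93
position: [467.2, -6.8, 129.4]
tcp_rot: [-0.297, 3.127, 0.0]
contact_force: [1.4, 1.9, 6.3]
width: 48.5
finger_force: 2.8
```

Emit:
move_arm([
  [110,-3,0,0,0],
  [110,-3,0,0,0],
  [110,-3,0,0,0],
  [110,-3,0,0,0],
  [110,-3,0,0,0],
  [110,0,0,0,0],
  [110,0,0,0,0],
])

```text
time_s: 5.52
position: [480.2, -4.5, 129.0]
tcp_rot: [0.296, -3.124, 0.0]
contact_force: [-6.9, -1.7, 9.0]
width: 48.7
finger_force: 4.9
```

```bash
python3 go.py 27 28.5 129.4
```

```text
t 5.5167 pos [480.2  -4.5 129. ] local [-9.  27.7] tilt [-0.003 -0.001 -1.   ] w 48.671094566747904 F [-6.91 -1.67  9.  ] q [-0.18  0.45  0.09  2.07 -0.07  0.63  1.71]
shift [-36.    0.8  -0.5] turn -0.0019
```

Emit:
move_arm([
  [110,-2,0,0,0],
  [110,-2,0,0,0],
  [110,-2,0,0,0],
  [110,0,0,0,0],
])

```text
time_s: 5.85
position: [486.0, -3.4, 129.0]
tcp_rot: [0.296, -3.124, 0.0]
contact_force: [-8.4, -0.8, 11.3]
width: 48.5
finger_force: 5.7
```

Emit:
move_arm([
  [110,-3,0,0,0],
  [110,-3,0,0,0],
  [110,-3,0,0,0],
  [110,-3,0,0,0],
  [110,-3,0,0,0],
  [110,0,0,0,0],
])

```text
time_s: 6.35
position: [501.0, -0.5, 129.0]
tcp_rot: [0.296, -3.124, 0.0]
contact_force: [-7.3, -0.6, 9.5]
width: 48.5
finger_force: 5.6
```

```bash
python3 go.py 27 28.5 129.4
```

```text
t 6.35 pos [ 5.01e+02 -5.00e-01  1.29e+02] local [12.1 27.7] tilt [-0.003 -0.001 -1.   ] w 48.520801040481764 F [-7.33 -0.6   9.52] q [-0.19  0.48  0.09  2.02 -0.07  0.65  1.71]
shift [-14.9   0.8  -0.4] turn -0.0019
```

Emit:
move_arm([
  [110,-3,0,0,0],
  [110,-3,0,0,0],
  [110,-3,0,0,0],
  [110,-3,0,0,0],
  [110,0,0,0,0],
  [110,0,0,0,0],
])

```text
time_s: 6.85
position: [512.8, 1.8, 129.1]
tcp_rot: [0.296, -3.125, 0.0]
contact_force: [-6.1, -1.7, 8.7]
width: 48.5
finger_force: 4.4
```

Emit:
move_arm([
  [110,-2,0,0,0],
  [110,-1,0,0,0],
  [110,0,0,0,0],
  [110,0,0,0,0],
])

```text
time_s: 7.18
position: [515.5, 2.3, 129.0]
tcp_rot: [0.296, -3.124, 0.0]
contact_force: [-7.2, -2.0, 9.1]
width: 48.4
finger_force: 4.8
```

```bash
python3 go.py 27 28.5 129.4
```

```text
t 7.1833 pos [515.5   2.3 129. ] local [27.  27.7] tilt [-0.003 -0.001 -1.   ] w 48.38300618373858 F [-7.2  -1.98  9.11] q [-0.19  0.5   0.09  1.98 -0.07  0.67  1.71]
shift [-0.   0.8 -0.4] turn -0.0019
```

Emit:
move_arm([
  [110,-1,0,0,0],
  [110,-1,0,0,0],
  [110,0,0,0,0],
  [110,0,0,0,0],
])

```text
time_s: 7.52
position: [516.6, 2.5, 129.0]
tcp_rot: [0.296, -3.123, 0.0]
contact_force: [-13.9, -1.3, 15.0]
width: 48.8
finger_force: 8.7
```

```bash
python3 - <<'E'
from station import sensors,optics
import numpy as np,cv2
w=optics.camera("wrist");s=optics.camera("side")
a=cv2.resize(w["img"][150:350,220:420],None,fx=2,fy=2,interpolation=2)
b=cv2.resize(s["img"][175:235,250:360],(770,420)[:2],interpolation=2)[100:300]
c=np.zeros((600,800,3),np.uint8);c[:400,:400]=a;c[400:,:770]=b
cv2.imwrite("pics/p3.png",c[:,:,::-1])
E
```

```text
(no output)
```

View pics/p3.png

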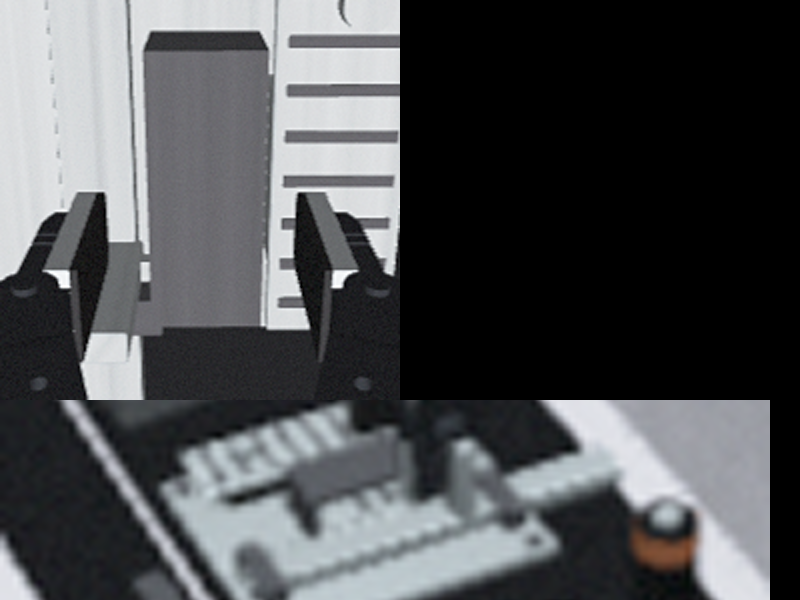

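The bolt is out of its keeper and protruding past the far guide in the side crop at (570,475), with the tab almost against that guide. The force rise indicates the stop, so I lift straight up.

Emit:
move_arm([
  [110,-0.5,0,0,0],
  [110,0,0,0,0],
  [110,0,0,-3,0],
  [110,0,0,-4,0],
  [110,0,0,-5,0],
  [110,0,0,-6,0],
  [110,2,0,-8,0],
  [110,2,0,-15,0],
  [110,0,0,-25,0],
  [110,0,0,-30,0],
])

```text
time_s: 8.45
position: [514.5, 2.2, 225.3]
tcp_rot: [0.296, -3.125, 0.001]
contact_force: [0.4, 0.1, -0.3]
width: 48.5
finger_force: 0.0
```

Emit:
move_arm([
  [110,20,0,-15,0],
  [110,30,0,0,0],
  [110,30,0,0,0],
  [110,10,0,0,0],
  [110,0,0,0,0],
])

```text
time_s: 8.87
position: [425.1, -15.1, 240.7]
tcp_rot: [0.295, -3.127, -0.0]
contact_force: [1.6, -0.7, 1.1]
width: 48.7
finger_force: 0.0
```

```bash
python3 go.py 0 28 230; python3 - <<'E'
from station import sensors,optics
import numpy as np,cv2
o=sensors.get_obs();w=optics.camera("wrist");np.savez("w1.npz",pos=o["position"],rot=o["tcp_rot"],**w);s=optics.camera("side")
b=cv2.resize(s["img"][180:240,265:355],None,fx=5,fy=5,interpolation=2)[:275]
c=np.zeros((600,800,3),np.uint8);c[:320,:512]=cv2.resize(w["img"],(512,320));c[325:,:450]=b
cv2.imwrite("pics/p4.png",c[:,:,::-1])
E
```

```text
t 8.8667 pos [425.1 -15.1 240.7] local [-65.1  27.7] tilt [-0.  0. -1.] w 48.68470324808983 F [ 1.63 -0.65  1.11] q [-0.21  0.19  0.12  2.09 -0.03  0.87  1.69]
shift [-65.1   0.4  10.7] turn -0.0026
```

View pics/p4.png

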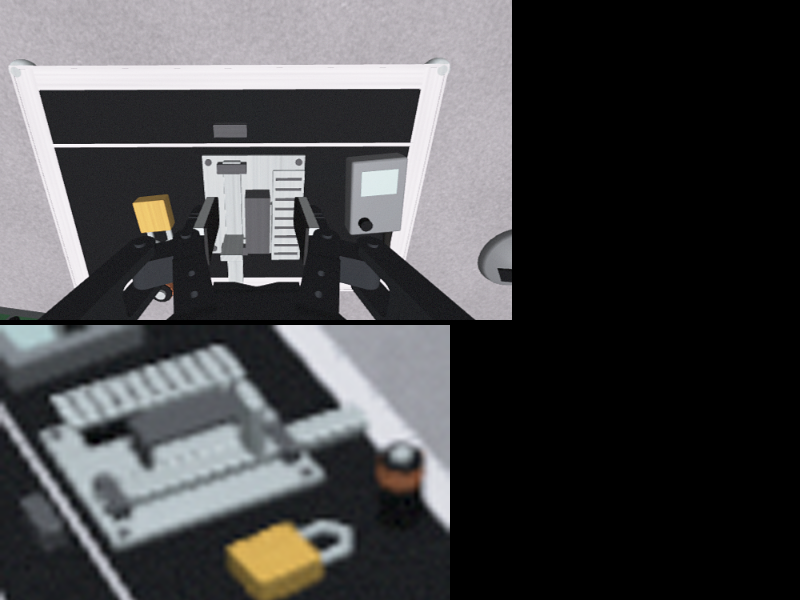

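The side crop shows the bolt clear of the keeper and past the far guide. The pad corner is at (51,396), which is its starting position, so the catch is up. The padlock, battery and belt pack have not moved.

Emit:
move_arm([
  [110,0,0,0,0],
  [110,0,0,0,0],
  [110,0,0,0,0],
])

```text
time_s: 9.22
position: [427.7, -14.3, 240.1]
tcp_rot: [0.297, -3.127, 0.0]
contact_force: [-0.3, 0.6, 0.2]
width: 48.2
finger_force: 0.0
```

```bash
python3 -c "
from station import arm
print(arm.close_job())"
```

```text
the job is handed in; nothing more can be done
None
```

I pushed the bolt across to its stop with the catch held down; the catch then sprang back up, the items on the case looked unmoved in the last picture, and I handed the job in at about 9 s, though the hand-in returned no verdict.

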